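# Shut the parts box, then crack the stuck canister lid

## Robot

A 6-joint arm with a two-finger parallel gripper is mounted at the origin on the work surface. World frame = base frame: x ahead of the robot, y to its left, z up, the work surface at z = 0. Lengths are in m, angles in degrees, forces in N, time in s.
With the tool pointing down it reaches from about 0.25 to 0.725 m from the base axis. Payload 9.7 kg.
Tool frame: the origin (TCP) lies at the centre of the arm's flange, where the gripper is bolted on; the fingertips stand 173 mm ahead of it and the grasp point (between the pads) lies 155 mm ahead of it; z points along the fingers, y is the line along which they close (so a half turn about z gives the same grasp; the last joint's range is limited). The gripper opens to 85 mm and grips with 20 to 120 N. Pads are 22 mm wide; open, the fingers measure 114 mm over their backs; the gripper's body (76 mm by 85 mm) begins 54 mm behind the grasp point. The pads swing forward as they close: fully open they stand 13 mm farther back than shut.
Start: joints at [-66.463, 4.979, 10.078, 95.1, 0, 90], TCP at [0.22, -0.504, 0.405] pointing down, gripper open.
Joint ranges: [-179.16, 179.16], [-48.56, 103.87], [-65.8, 70.77], [-126.05, 130.52], [-82.76, 87.17], [-180, 180]. Speed limits (degrees/s): [127.2, 127.2, 147.25, 180, 180, 180].

## Interface

Orientations are given as [roll, pitch, yaw] about the fixed x, y, z axes, in that order (R = Rz(yaw) Ry(pitch) Rx(roll)).
In Python, from workcell import monitor, camera, get_calibration, bot gives the robot as it stands.
- The arm moves only by the tool carry_out, never from a script. Its argument "targets" is text: rows parted by semicolons, each of 7 numbers parted by spaces: the shift along the tool's x, y, z in units of 0.04 m (1.0 is 0.04 m), then the turn, a rotation vector about the tool's x, y, z in units of 0.1 rad (1.0 is 0.1 rad), then the opening, from -1 (shut) to 1 (fully open), so that 0 is half open. A call has exactly 8 rows; each row shifts and turns the commanded pose from where the row before left it, along the tool's axes as they then stand; what a row does not reach is not made up. A row lasts 1/12 s, in which the tool goes at most 41.7 mm and 7.16 degrees, less where a joint would pass 70% of its speed; a pose out of reach is approached as far as the arm can. A call with a number of a shift or a turn outside -1 to 1 is refused whole. A call with a gripper value outside its range is refused whole. The fingers move at their own pace and stop on an object; "newtons" is the grip in N (left out, the last holds). Time passes only in rows, so rows that do not move let the fingers close, or fill a call up. It gives the time, the measured TCP pose, the force, the opening and the grip force at its end, in the units of the state.
- monitor.get_obs(): the state, without advancing time (a new reading comes with each control period).
- camera(name): name is "scene" or "top" or "wrist"; returns the picture (420x560x3 uint8, red, green, blue); there is no depth.
- get_calibration(name): a dict with "fx", "fy", "cx", "cy" (pixels), "view" (4x4, takes a point from world to camera coordinates). Camera axes: x right, y down, z forward; pixel columns grow to the right and rows downward; lengths in m; the calibration is good to about 2 mm. A picture is of the moment at which its call begins: read the wrist's pose just before it. get_calibration takes no time and is no camera call; for the wrist camera it gives the pose at the moment of the call.
- bot.job_done(): hands the job in; it is judged then, once.
The state is a dict: "time": time; "q": joint angles; "qd": joint speeds; "joint_efforts": joint torques, N m; "ee_pos": TCP position; "tcp_rot": TCP orientation; "wrist_force": force on the tool from outside, world axes, zero at the start; "torque": the same for the moment, N m; "opening": finger opening in m; "grasp_force": force on a finger pad.
Only numpy, scipy, OpenCV 4.12 (cv2) and the standard library are available. Lean on these libraries where they do the work, as an engineer would, in place of code of your own. Each camera call takes 0.05 s, during which the arm holds its last target. There are 200 camera calls.

## Task

The finish canister has to be aired, and its vapour must not reach the guitar parts: first gently lower the open hinged lid of the plywood parts box until it is fully shut. Then break the round lid of the aluminium canister free of its sticky rubber seal by its knob, without yanking it away, and finish while holding it level just above the canister's mouth with a gap of about 3 cm. Do not let go, keep the box shut, and leave the other things on the bench where they are.

Things in the scene. Friction and masses are not known exactly. Their poses are not given: they have to be found in the camera images.
- parts_box: plywood box fixed to the bench, 160 mm deep (its x), 160 wide (its y), 90 tall to the rim; origin: centre of its underside, z up. Front is its -x side; the lid hinges on its +x top rim. Lid: 160 x 160 mm wooden board, 12 thick, on a 3 mm gasket, with a steel bar handle parallel to the hinge near its front edge.
- box_lid (a joint): angle of the parts box's lid in rad: 0 shut, growing as the lid swings up and back, stop at 1.4. Starts between 0.95 and 1.25. Lid about 0.35 kg. A push of 1 to 3 N on the bar from behind (its far, +x side) moves it towards shut.
- box_lid_bar (a point): middle of the box lid's bar handle (round, 10 mm thick, 90 mm long): 130 mm from the hinge axis along the lid, 30 mm from its front edge; bar centre 35 mm off the outer face, 50 mm off the lid plane through the hinge axis. Shut, it is 140 mm above the bench. Axes of the lid: y along the bar, x to the hinge, z out of the outer face.
- box_lid_hinge (a point): point on the box lid's hinge axis, mid-width, 90 mm above the bench, 80 mm behind the box centre. The hinge is stiff: it keeps the lid where it is left above about 0.85 rad; below about 0.55 rad the lid sinks shut slowly by itself.
- canister: round aluminium canister fixed to the bench, 104 mm across, 100 mm tall to its rim, with a black rubber seal collar 129 mm across round the rim, reaching 21 mm above it. Origin: centre of its underside, z up.
- canister_rim (a point): centre of the canister's mouth, level with the rim, 100 mm above the bench; z up.
- canister_lid: loose round aluminium lid, 102 mm across, 18 mm thick, about 0.25 kg, seated on the canister rim inside the rubber seal; origin: centre of its underside. Sprung rubber lips grip its bevelled edge: the upward pull peaks at about 13 N 4 to 5 mm up, then fades; it is clear of the seal 20 mm up, where only its weight is left.
- lid_knob (a point): on the axis of the canister lid's upright wooden knob (30 mm across, 48 mm tall, on the lid's centre), 40 mm above the lid's top face, 58 mm above its underside, 8 mm below the knob's top.
- screwdriver: bystander: screwdriver with a long handle lying in the middle, about 200 mm long; origin on its underside
- sanding_block: bystander: cork sanding block 55 x 95 x 33 mm; origin on its underside
- glue_bottle: bystander: white glue bottle, 52 mm across, 140 mm tall, standing further back; origin on its underside
- peg_cup: bystander: white ceramic cup, 72 mm across, 85 mm tall; origin on its underside
- bridge_blank: bystander: dark wooden bridge blank, 40 x 160 x 9 mm, lying flat; origin on its underside
- peg_jar: bystander: amber jar with a steel cap, 68 mm across, 85 mm tall; origin on its underside
There are look-alikes about, which are no part of the job. Leave any pink or red look-alike of the canister alone.

How it is judged:
By the outcome, as a careful person would: the job done as asked, in the order asked, and still so for the second after the job is handed in, while the arm keeps its last pose, push and grip.
It also fails if it takes over 56 s, if anything falls off the work surface, if the arm or the gripper's body presses on something with over 40 N, if the wrist force passes 120 N, or if a joint passes its speed limit or range.

## Working session

There is one attempt and no reset: what is moved stays moved. The work goes in short steps, Python scripts to look and compute and a tool call to move; the robot and the scene stay as the last step left them, time stands still between calls to the robot, and variables do not carry over. Pictures are saved under pics/ and viewed, at most 10 in all, crops included, and the job is handed in when it is done.

Besides the shell and the picture viewer there is one more tool, called after ">>>" by a JSON object that holds its "fn" and its "kwargs", one argument or row to a line. carry_out: Moves the arm, as the interface text tells. Shifts and turns lie within -1 to 1; 1 stands for 0.04 m of shift or 0.1 rad of turn. Its arguments: {"type":"object","properties":{"targets":{"type":"string"},"newtons":{"type":"number"}},"required":["targets"]}

```bash
mkdir -p pics
python3 - <<'E'
from workcell import monitor,camera,get_calibration,bot
import cv2,numpy as np
for n in("scene","top"):
    im=camera(n); cv2.imwrite(f"pics/{n}0.png",cv2.cvtColor(im,cv2.COLOR_RGB2BGR))
    c=get_calibration(n); print(n,c['fx'],c['fy'],c['cx'],c['cy'],np.round(c['view'],4).tolist())
o=monitor.get_obs(); print(o)
E
```

```text
scene 500.19103390351455 500.19103390351455 284.9576540502678 208.8223392655581 [[-0.8199, -0.5725, -0.0011, 0.443], [-0.4477, 0.6425, -0.6218, 0.3194], [0.3567, -0.5094, -0.7831, 1.5505], [0.0, 0.0, 0.0, 1.0]]
top 402.9855822976803 402.9855822976803 278.0493238483039 211.8802514850505 [[0.0463, -0.9989, 0.0054, -0.0473], [-0.9752, -0.0463, -0.2166, 0.569], [0.2166, 0.0047, -0.9763, 1.1149], [0.0, 0.0, 0.0, 1.0]]
{'time': 0.1, 'q': array([-6.64643029e+01,  5.01012025e+00,  1.00394746e+01,  9.51005663e+01,
       -1.01674419e-03,  9.00007290e+01]), 'qd': array([ 0.07365759, -0.02394421,  0.08991362,  0.01127424,  0.04921725,
       -0.04353077]), 'joint_efforts': array([-2.46812915e-04, -5.21563697e+01,  4.65650833e+01,  1.60935649e-02,
        4.39128951e-05, -3.01852005e-06]), 'ee_pos': array([ 0.2196275 , -0.50425427,  0.40403731]), 'tcp_rot': array([-1.79928788e+02,  1.01764944e-03,  2.35349694e+01]), 'wrist_force': array([-0.05245588, -0.81397025,  0.46736841]), 'torque': array([-0.03809729,  0.0335174 , -0.01410093]), 'grasp_force': 0.0, 'opening': 0.08528500926518326}
```

View pics/scene0.png

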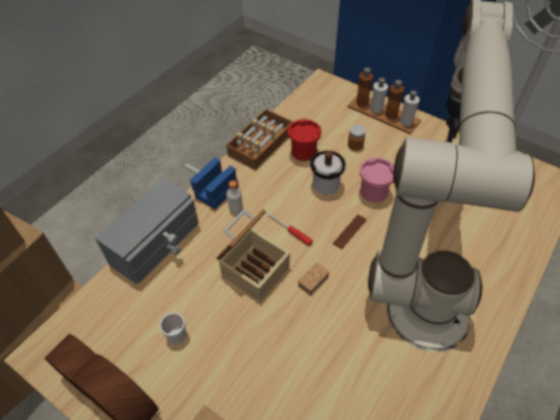

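View pics/top0.png

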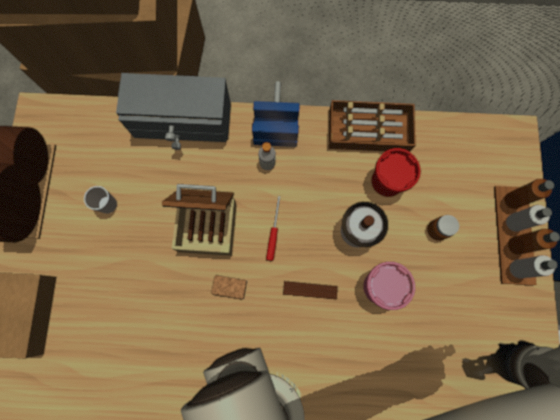

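The top view shows the parts box around (204,225), its bar at about (196,187), and the knob at about (367,222). In the scene view the box is at (256,266), the bar at about (238,222) and the knob at (327,158). I'll enlarge both areas to get exact pixels.

Run:
```python
import cv2,numpy as np
t=cv2.imread("pics/top0.png");s=cv2.imread("pics/scene0.png")
def crop(im,x,y,w=80,h=75):
    return cv2.resize(im[y:y+h,x:x+w],(400,300) if w==80 else (400,300),interpolation=cv2.INTER_CUBIC)
# scale 4 : 100x75
f=lambda im,x,y:cv2.resize(im[y:y+75,x:x+100],(400,300),interpolation=cv2.INTER_CUBIC)
m=np.vstack([np.hstack([f(t,155,180),f(t,317,187)]),np.hstack([f(s,205,205),f(s,280,135)])])
cv2.imwrite("pics/crop1.png",m)
```

```text
(no output)
```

View pics/crop1.png

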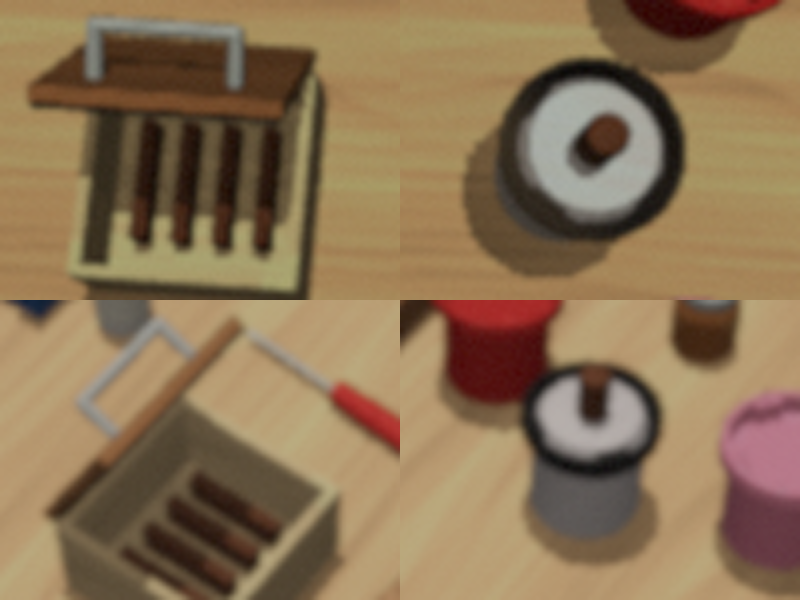

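The crop shows these pixels:

| Point | Top view | Scene view |
|---|---|---|
| Bar, left (+y) end | (178.2,185.5) | (225.5,230.5) |
| Bar, right (-y) end | (215,188.2) | (244.5,210.5) |
| Box front -y rim corner | (230.5,253) | (290,253.3) |
| Box front +y rim corner | (172.5,249.5) | – |
| Knob top | (369,220) | (329,153) |

```bash
cat > h.py <<'E'
import numpy as np
from workcell import get_calibration
def ray(n,p):
    c=get_calibration(n);V=np.array(c['view']);R=V[:3,:3]
    d=R.T@np.array([(p[0]-c['cx'])/c['fx'],(p[1]-c['cy'])/c['fy'],1]);return -R.T@V[:3,3],d/np.linalg.norm(d)
def plane(n,p,z):
    o,d=ray(n,p);return o+d*(z-o[2])/d[2]
def tri(*nps):
    A=0;b=0;rs=[ray(n,p) for n,p in nps]
    for o,d in rs:
        P=np.eye(3)-np.outer(d,d);A=A+P;b=b+P@o
    X=np.linalg.solve(A,b);return X,max(np.linalg.norm((np.eye(3)-np.outer(d,d))@(X-o)) for o,d in rs)
E
python3 - <<'E'
from h import *
np.set_printoptions(precision=4,suppress=True)
L=tri(("top",(178.2,185.5)),("scene",(225.5,230.5)));R=tri(("top",(215,188.2)),("scene",(244.5,210.5)))
print("bar",L,R,np.linalg.norm(L[0]-R[0]))
print("knobtop",tri(("top",(369,220)),("scene",(329,153))),plane("top",(369,220),.166),plane("scene",(329,153),.166))
print("lid c",plane("top",((593-400)/4+317,150/4+187-0),.118),plane("top",((593-400)/4+317,148/4+187),.121))
print("front -y",tri(("top",(230.5,253)),("scene",(290,253.3))))
a,b=plane("top",(172.5,249.5),.09),plane("top",(230.5,253),.09)
print(a,b,np.linalg.norm(a-b))
u=(a-b)/np.linalg.norm(a-b);yaw=np.arctan2(-u[0],u[1]);print("yaw",np.degrees(yaw))
xh=np.array([np.cos(yaw),np.sin(yaw),0]);f=(a+b)/2
C=f+.08*xh;H=f+.16*xh;m=(L[0]+R[0])/2;r=(m-H);print("centre",C,"hinge",H,"bar rel",r@xh,r@u,r[2],"radius",np.hypot(r@xh,r[2]))
print("angle",np.arctan2(r[2],-(r@xh))-np.arctan2(.05,.13))
E
```

```text
bar (array([0.5892, 0.2339, 0.2296]), np.float64(0.0006120016254564094)) (array([0.589 , 0.1415, 0.2269]), np.float64(0.0010640213194665657)) 0.09245312534039156
knobtop (array([ 0.5361, -0.2621,  0.1696]), np.float64(0.00019354282344997517)) [ 0.537  -0.2628  0.166 ] [ 0.5376 -0.2653  0.166 ]
lid c [ 0.534  -0.2633  0.118 ] [ 0.5348 -0.2626  0.121 ]
front -y (array([0.4435, 0.1082, 0.0777]), np.float64(0.001285355237461102))
[0.4431 0.2685 0.09  ] [0.4409 0.1062 0.09  ] 0.16224563875221082
yaw -0.7676602547403981
centre [0.522  0.1863 0.09  ] hinge [0.602  0.1852 0.09  ] bar rel -0.012951489672057484 0.002315483869369599 0.13824585293917901 radius 0.1388512043145702
angle 1.1102106697802196
```

Both ends of the bar come out at the right length (92 mm against 90), the radius is 139 mm as expected, and the lid angle is about 1.11 rad. Measured positions:
- Hinge: (0.602, 0.187)
- Bar: (0.589, 0.188, 0.228)
- Knob axis: (0.537, -0.263)

I'll close the fingers and go behind the bar.

>>> {"fn": "carry_out", "kwargs": {
  "targets": "0.5 -0.5 -0.2 0 0 1 -1;0.5 -0.5 -0.2 0 0 1 -1;0.5 -0.5 -0.2 0 0 1 -1;0.5 -0.5 -0.2 0 0 1 -1;0.7 -0.7 0 0 0 0.1 -1;0.7 -0.7 0 0 0 0 -1;0.7 -0.7 0 0 0 0 -1;0.7 -0.7 0 0 0 0 -1",
  "newtons": 40
}}

```text
time: 0.77
ee_pos: [0.3884, -0.293, 0.4366]
tcp_rot: [-180.0, -0.0, 0.0]
wrist_force: [0.2, -0.2, -0.1]
opening: 0.0
grasp_force: 0.0
```

>>> {"fn": "carry_out", "kwargs": {
  "targets": "0.75 -0.6 0 0 0 0 -1;0.75 -0.6 0 0 0 0 -1;0.75 -0.6 0 0 0 0 -1;0.75 -0.6 0 0 0 0 -1;0.75 -0.6 0 0 0 0 -1;0.75 -0.6 0 0 0 0 -1;0.75 -0.6 0 0 0 0 -1;0.75 -0.6 0 0 0 0 -1"
}}

```text
time: 1.43
ee_pos: [0.6287, -0.1008, 0.4363]
tcp_rot: [-180.0, 0.0, 0.1]
wrist_force: [0.5, -0.8, 0.4]
opening: 0.0
grasp_force: 0.0
```

>>> {"fn": "carry_out", "kwargs": {
  "targets": "0 -0.9 0 0 0 0 -1;0 -0.9 0 0 0 0 -1;0 -0.9 0 0 0 0 -1;0 -0.9 0 0 0 0 -1;0 -0.9 0 0 0 0 -1;0 -0.9 0 0 0 0 -1;0 -0.9 0 0 0 0 -1;0 0 0 0 0 0 -1"
}}

```text
time: 2.1
ee_pos: [0.626, 0.0797, 0.4389]
tcp_rot: [-177.2, 0.1, 6.8]
wrist_force: [-0.6, -0.3, 1.4]
opening: 0.0
grasp_force: 0.0
```

>>> {"fn": "carry_out", "kwargs": {
  "targets": "0 0 0 0 0 0 -1;0 0 0 0 0 0 -1;0 0 0 0 0 0 -1;0 0 0 0 0 0 -1;0 0 0 0 0 0 -1;0 0 0 0 0 0 -1;0 0 0 0 0 0 -1;0 0 0 0 0 0 -1"
}}

```text
time: 2.77
ee_pos: [0.6262, 0.0768, 0.4393]
tcp_rot: [-177.2, 0.0, 6.6]
wrist_force: [-0.1, -0.8, 1.1]
opening: -0.0002
grasp_force: 0.0
```

Run:
```python
from workcell import monitor
o=monitor.get_obs();print(o['q'].round(1),o['ee_pos'],o['tcp_rot'])
```

```text
[  6.5  17.9  29.  101.1   2.8 179.9] [0.62619085 0.07677177 0.43931661] [-1.77240577e+02  3.03832395e-02  6.55780644e+00]
```

Joint 6 reached its limit. I'll turn to yaw 90 instead, which is well inside the range, and take out the small tilt.

>>> {"fn": "carry_out", "kwargs": {
  "targets": "0 0 0 -0.5 0 0 -1;0 0 0 0 0 -1 -1;0 0 0 0 0 -1 -1;0 0 0 0 0 -1 -1;0 0 0 0 0 -1 -1;0 0 0 0 0 -1 -1;0 0 0 0 0 -1 -1;0 0 0 0 0 -1 -1"
}}

```text
time: 3.43
ee_pos: [0.6265, 0.0743, 0.4393]
tcp_rot: [-180.0, 0.0, 47.2]
wrist_force: [-0.3, 0.3, 0.4]
opening: -0.0003
grasp_force: 0.0
```

>>> {"fn": "carry_out", "kwargs": {
  "targets": "0 0 0 0 0 -1 -1;0 0 0 0 0 -1 -1;0 0 0 0 0 -1 -1;0 0 0 0 0 -1 -1;0 0 0 0 0 -1 -1;0 0 0 0 0 -1 -1;0 0 0 0 0 -1 -1;0 0 0 0 0 -0.56 -1"
}}

```text
time: 4.1
ee_pos: [0.6265, 0.0743, 0.4393]
tcp_rot: [-180.0, 0.0, 90.6]
wrist_force: [0.1, 0.0, 0.1]
opening: 0.0001
grasp_force: 0.0
```

>>> {"fn": "carry_out", "kwargs": {
  "targets": "0.4 0.5 0 0 0 0.1 -1;0.6 0 0 0 0 0 -1;0.6 0 0 0 0 0 -1;0.6 0 0 0 0 0 -1;0.6 0 0 0 0 0 -1;0 0 0.5 0 0 0 -1;0 0 0.5 0 0 0 -1;0 0 0.45 0 0 0 -1"
}}

```text
time: 4.77
ee_pos: [0.6469, 0.1871, 0.3802]
tcp_rot: [-180.0, 0.0, 89.7]
wrist_force: [-0.4, 0.3, -0.0]
opening: 0.0001
grasp_force: 0.0
```

Run:
```python
from workcell import monitor,camera
import cv2,numpy as np
t=camera("top");s=camera("scene")
f=lambda im,x,y:cv2.resize(im[y:y+150,x:x+133],(400,450),interpolation=cv2.INTER_CUBIC)
cv2.imwrite("pics/a1.png",cv2.cvtColor(np.hstack([f(t,140,120),f(s,190,150)]),cv2.COLOR_RGB2BGR))
o=monitor.get_obs();print(o['q'].round(1),o['ee_pos'],o['tcp_rot'])
```

```text
[ 16.1  22.6  28.2  95.9   0.  106.4] [0.64669781 0.18650908 0.37785672] [-1.79685452e+02  8.66827992e-02  8.96861952e+01]
```

View pics/a1.png

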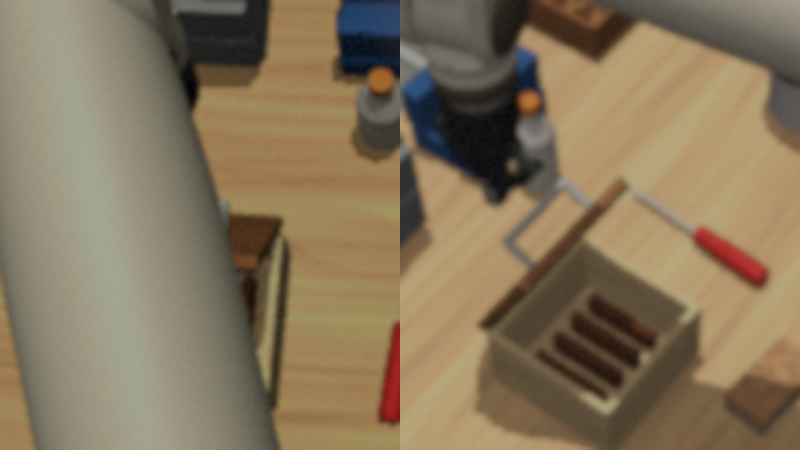

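The fingers stand behind the bar and nothing has been disturbed. Starting a slow push towards -x.

>>> {"fn": "carry_out", "kwargs": {
  "targets": "0 -0.2 0 0 0 0 -1;0 -0.2 0 0 0 0 -1;0 -0.2 0 0 0 0 -1;0 -0.2 0 0 0 0 -1;0 -0.15 0 0 0 0 -1;0 -0.15 0.03 0 0 0 -1;0 -0.15 0.03 0 0 0 -1;0 -0.15 0.04 0 0 0 -1"
}}

```text
time: 5.53
ee_pos: [0.5906, 0.1866, 0.3777]
tcp_rot: [180.0, -0.0, 89.7]
wrist_force: [1.0, -1.1, 1.4]
opening: -0.0002
grasp_force: 0.4
```

>>> {"fn": "carry_out", "kwargs": {
  "targets": "0 -0.1 0.02 0 0 0 -1;0 -0.1 0.02 0 0 0 -1;0 -0.1 0.03 0 0 0 -1;0 -0.1 0.03 0 0 0 -1;0 -0.1 0.04 0 0 0 -1;0 -0.1 0.04 0 0 0 -1;0 -0.1 0.04 0 0 0 -1;0 -0.1 0.04 0 0 0 -1"
}}

```text
time: 6.2
ee_pos: [0.5586, 0.1869, 0.3666]
tcp_rot: [-180.0, 0.0, 89.7]
wrist_force: [-0.0, -0.2, -0.4]
opening: -0.0
grasp_force: 0.2
```

>>> {"fn": "carry_out", "kwargs": {
  "targets": "0 -0.1 0.05 0 0 0 -1;0 -0.1 0.05 0 0 0 -1;0 -0.1 0.05 0 0 0 -1;0 -0.1 0.05 0 0 0 -1;0 -0.1 0.06 0 0 0 -1;0 -0.1 0.06 0 0 0 -1;0 -0.1 0.06 0 0 0 -1;0 0 0 0 0 0 -1"
}}

```text
time: 6.87
ee_pos: [0.5302, 0.187, 0.3513]
tcp_rot: [-179.9, 0.0, 89.7]
wrist_force: [-0.7, -0.3, -0.6]
opening: 0.0004
grasp_force: 0.0
```

Run:
```python
from workcell import monitor,camera
import cv2,numpy as np
t=camera("top");s=camera("scene")
f=lambda im,x,y:cv2.resize(im[y:y+150,x:x+133],(400,450),interpolation=cv2.INTER_CUBIC)
cv2.imwrite("pics/a2.png",cv2.cvtColor(np.hstack([f(t,140,120),f(s,190,150)]),cv2.COLOR_RGB2BGR))
o=monitor.get_obs();print(o['q'].round(1),o['ee_pos'],o['wrist_force'])
```

```text
[ 19.4   6.    5.3  89.3   0.  109.7] [0.53079512 0.18705555 0.35179097] [ 0.27549915  0.19440122 -0.3363912 ]
```

View pics/a2.png

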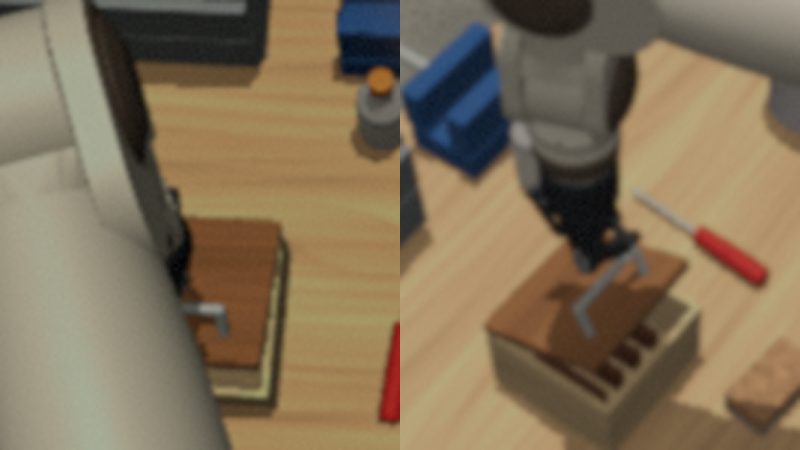

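The lid has dropped to about 0.45 rad and is now sinking by itself. I'll lift, move over the bar's shut position and let it sink.

>>> {"fn": "carry_out", "kwargs": {
  "targets": "0 0.1 -0.4 0 0 0 -1;0 0 -0.5 0 0 0 -1;0 -0.4 -0.1 0 0 0 -1;0 -0.4 0 0 0 0 -1;0 -0.4 0 0 0 0 -1;0 -0.35 0 0 0 0 -1;0 0 0 0 0 0 -1;0 0 0 0 0 0 -1"
}}

```text
time: 7.63
ee_pos: [0.473, 0.1874, 0.3923]
tcp_rot: [180.0, -0.0, 89.7]
wrist_force: [0.0, -0.3, 0.5]
opening: -0.0002
grasp_force: 0.0
```

>>> {"fn": "carry_out", "kwargs": {
  "targets": "0 0 0.2 0 0 0 -1;0 0 0.2 0 0 0 -1;0 0 0.2 0 0 0 -1;0 0 0.2 0 0 0 -1;0 0 0.2 0 0 0 -1;0 0 0.2 0 0 0 -1;0 0 0.1 0 0 0 -1;0 0 0 0 0 0 -1"
}}

```text
time: 8.3
ee_pos: [0.4728, 0.1873, 0.3385]
tcp_rot: [-179.9, 0.0, 89.7]
wrist_force: [-0.1, 0.6, -0.5]
opening: 0.0001
grasp_force: 0.0
```

Tip at 0.165. Waiting a little, then pressing down gently until I feel contact at about 0.145.

>>> {"fn": "carry_out", "kwargs": {
  "targets": "0 0 0.1 0 0 0 -1;0 0 0.1 0 0 0 -1;0 0 0 0 0 0 -1;0 0 0.06 0 0 0 -1;0 0 0.06 0 0 0 -1;0 0 0.05 0 0 0 -1;0 0 0.05 0 0 0 -1;0 0 0 0 0 0 -1"
}}

```text
time: 8.97
ee_pos: [0.4729, 0.1873, 0.3225]
tcp_rot: [-179.9, 0.0, 89.7]
wrist_force: [0.3, -0.2, 0.3]
opening: -0.0004
grasp_force: 0.0
```

>>> {"fn": "carry_out", "kwargs": {
  "targets": "0 0 0.04 0 0 0 -1;0 0 0.03 0 0 0 -1;0 0 0.03 0 0 0 -1;0 0 0.02 0 0 0 -1;0 0 0.02 0 0 0 -1;0 0 0.02 0 0 0 -1;0 0 0 0 0 0 -1;0 0 0 0 0 0 -1"
}}

```text
time: 9.63
ee_pos: [0.4728, 0.1873, 0.3181]
tcp_rot: [179.9, -0.0, 89.7]
wrist_force: [-2.6, -1.3, 11.4]
opening: 0.0
grasp_force: 5.5
```

Contact force appears at the bar height expected for a shut lid (tip at 0.145), so it is shut. Lifting off and moving to the canister.

>>> {"fn": "carry_out", "kwargs": {
  "targets": "0 0 -0.2 0 0 0 -1;0 0 -0.6 0 0 0 -0.5;0 0 -0.8 0 0 0 0;-0.5 0 -0.5 0 0 0 1;-0.9 0.2 0 0 0 0 1;-0.9 0.2 0 0 0 0 1;-0.9 0.2 0 0 0 0 1;-0.9 0.2 0 0 0 0 1"
}}

```text
time: 10.3
ee_pos: [0.504, 0.0217, 0.4011]
tcp_rot: [180.0, -0.0, 89.7]
wrist_force: [0.7, -0.1, 0.6]
opening: 0.0832
grasp_force: 0.0
```

>>> {"fn": "carry_out", "kwargs": {
  "targets": "-0.9 0.2 0 0 0 0 1;-0.9 0.2 0 0 0 0 1;-0.9 0.2 0 0 0 0 1;-0.9 0.2 0 0 0 0 1;-0.9 0 0 0 0 0 1;-0.9 0 0 0 0 0 1;-0.6 0 0 0 0 0 1;0 0 0 0 0 0 1"
}}

```text
time: 10.97
ee_pos: [0.5344, -0.221, 0.4]
tcp_rot: [-179.9, 0.0, 89.4]
wrist_force: [0.4, 0.1, -0.1]
opening: 0.0857
grasp_force: 0.0
```

Run:
```python
from workcell import monitor,camera,get_calibration
import cv2,numpy as np
from h import *
o=monitor.get_obs();print(o['ee_pos'],o['tcp_rot'],o['opening'])
w=camera("wrist");s=camera("scene")
c=get_calibration("wrist");V=np.array(c['view'])
for p in((.537,-.263,.166),(.535,-.263,.118)):
    q=V[:3,:3]@np.array(p)+V[:3,3];print(c['fx']*q[0]/q[2]+c['cx'],c['fy']*q[1]/q[2]+c['cy'])
print(-V[:3,:3].T@V[:3,3])
cv2.imwrite("pics/w1.png",cv2.cvtColor(w,cv2.COLOR_RGB2BGR));
f=lambda im,x,y:cv2.resize(im[y:y+150,x:x+200],(800,600),interpolation=cv2.INTER_CUBIC)
cv2.imwrite("pics/s1.png",cv2.cvtColor(f(s,190,150),cv2.COLOR_RGB2BGR))
```

```text
[ 0.53436096 -0.22097513  0.39997165] [-1.79920296e+02  4.16726733e-02  8.94440263e+01] 0.08567900779310873
288.2492312067401 295.0421278821401
284.8475759168669 259.75116512195973
[ 0.5353104  -0.13567973  0.36983999]
```

View pics/w1.png

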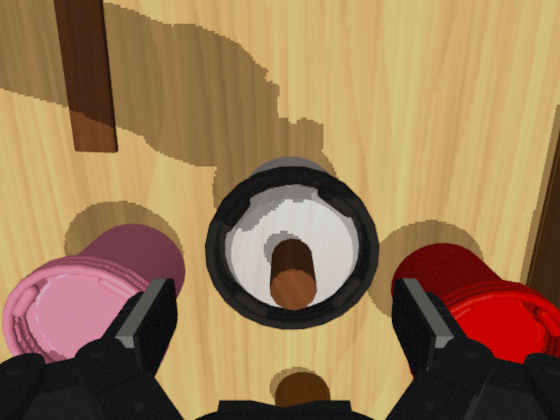

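View pics/s1.png

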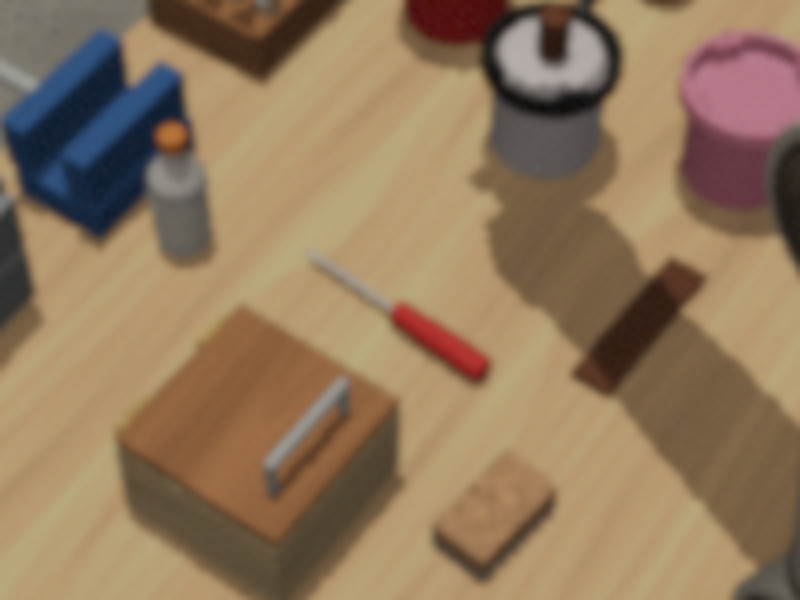

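The box is shut and the bystanders are in place. In the wrist view the knob top is at (293.5,290), which puts the knob axis at about (0.5395, -0.2605). Descending on it.

>>> {"fn": "carry_out", "kwargs": {
  "targets": "-0.5 0.06 0 0 0 0 1;-0.49 0.06 0 0 0 -0.1 1;0 0 0.4 0 0 0 1;0 0 0.5 0 0 0 1;0 0 0.5 0 0 0 1;0 0 0.4 0 0 0 1;0 0 0.3 0 0 0 1;0 0 0.1 0 0 0 1"
}}

```text
time: 11.73
ee_pos: [0.5391, -0.2555, 0.3107]
tcp_rot: [-179.8, -0.1, 90.3]
wrist_force: [0.1, -0.1, 0.4]
opening: 0.0852
grasp_force: 0.0
```

Run:
```python
from workcell import monitor,camera
import cv2
o=monitor.get_obs();print(o['ee_pos'],o['tcp_rot'],o['wrist_force'])
cv2.imwrite("pics/w2.png",cv2.cvtColor(camera("wrist"),cv2.COLOR_RGB2BGR))
```

```text
[ 0.5390925  -0.25550783  0.31073918] [-1.79844899e+02 -6.21655632e-02  9.03121343e+01] [ 0.12240667 -0.14993441  0.44078195]
```

View pics/w2.png

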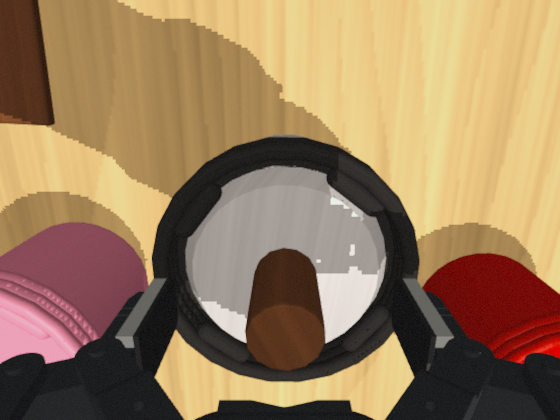

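The knob is centred between the pads at column 285. A 5 mm shift in -y lines it up, then I close.

>>> {"fn": "carry_out", "kwargs": {
  "targets": "-0.13 0 0 0 0 0 1;0 0 0 0 0 0 0;0 0 0 0 0 0 -1;0 0 0 0 0 0 -1;0 0 0 0 0 0 -1;0 0 0 0 0 0 -1;0 0 0 0 0 0 -1;0 0 0 0 0 0 -1",
  "newtons": 60
}}

```text
time: 12.45
ee_pos: [0.5391, -0.2619, 0.3131]
tcp_rot: [-180.0, 0.0, 90.2]
wrist_force: [-1.1, 0.0, 5.3]
opening: 0.0285
grasp_force: 59.1
```

Gripped at 28.5 mm with 59 N. Easing up about 1 mm per row.

>>> {"fn": "carry_out", "kwargs": {
  "targets": "0 0 -0.025 0 0 0 -1;0 0 -0.025 0 0 0 -1;0 0 -0.025 0 0 0 -1;0 0 -0.025 0 0 0 -1;0 0 -0.025 0 0 0 -1;0 0 -0.025 0 0 0 -1;0 0 -0.025 0 0 0 -1;0 0 -0.025 0 0 0 -1"
}}

```text
time: 13.12
ee_pos: [0.539, -0.2617, 0.3196]
tcp_rot: [-179.9, -0.1, 90.2]
wrist_force: [-1.0, -0.4, -14.5]
opening: 0.0281
grasp_force: 60.2
```

>>> {"fn": "carry_out", "kwargs": {
  "targets": "0 0 -0.025 0 0 0 -1;0 0 -0.025 0 0 0 -1;0 0 -0.025 0 0 0 -1;0 0 -0.025 0 0 0 -1;0 0 -0.025 0 0 0 -1;0 0 -0.025 0 0 0 -1;0 0 -0.025 0 0 0 -1;0 0 -0.025 0 0 0 -1"
}}

```text
time: 13.78
ee_pos: [0.5392, -0.2618, 0.329]
tcp_rot: [180.0, 0.0, 90.2]
wrist_force: [0.0, -0.2, -3.0]
opening: 0.0284
grasp_force: 61.5
```

>>> {"fn": "carry_out", "kwargs": {
  "targets": "0 0 -0.05 0 0 0 -1;0 0 -0.05 0 0 0 -1;0 0 -0.05 0 0 0 -1;0 0 -0.05 0 0 0 -1;0 0 -0.05 0 0 0 -1;0 0 -0.05 0 0 0 -1;0 0 -0.05 0 0 0 -1;0 0 0 0 0 0 -1"
}}

```text
time: 14.45
ee_pos: [0.5392, -0.2618, 0.3431]
tcp_rot: [-180.0, 0.0, 90.2]
wrist_force: [-0.3, -0.0, -2.9]
opening: 0.0281
grasp_force: 61.4
```

Run:
```python
from workcell import monitor,camera
import cv2,numpy as np
s=camera("scene");w=camera("wrist");o=monitor.get_obs();print(o['ee_pos'],o['tcp_rot'],o['wrist_force'])
f=lambda im,x,y,a=133,b=150:cv2.resize(im[y:y+b,x:x+a],(400,450),interpolation=cv2.INTER_CUBIC)
cv2.imwrite("pics/s2.png",cv2.cvtColor(np.hstack([f(s,280,110,80,90),f(s,190,150)]),cv2.COLOR_RGB2BGR))
```

```text
[ 0.53921185 -0.26182595  0.34257994] [-1.79969009e+02  5.16908899e-03  9.02430648e+01] [ 0.46476704 -0.91861144 -2.87228374]
```

View pics/s2.png

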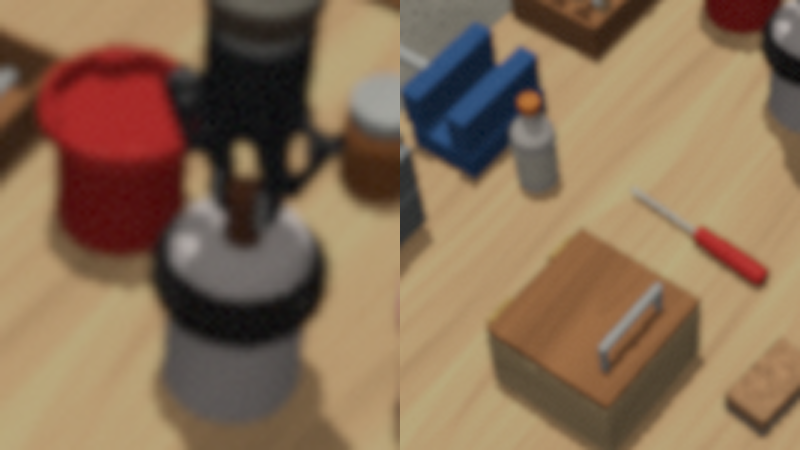

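The lid is up, level and held, and the box is shut. I'll check the lid's height against the knob's base, at about (243,240) in the crop or scene pixel (328.6,158), then hand in.

Run:
```python
from h import *
from workcell import get_calibration
c=get_calibration("scene");V=np.array(c['view'])
cam=-V[:3,:3].T@V[:3,3];d=cam[:2]-np.array([.5392,-.2605]);d/=np.linalg.norm(d)
for gap in(.02,.025,.03,.035):
    p=np.array([.5392+.015*d[0],-.2605+.015*d[1],.118+gap]);q=V[:3,:3]@p+V[:3,3];print(gap,c['fx']*q[0]/q[2]+c['cx'],c['fy']*q[1]/q[2]+c['cy'])
```

```text
0.02 327.07371020027557 162.28602378042677
0.025 327.16612698254625 161.29561570662523
0.03 327.25895726769187 160.3007762235513
0.035 327.3522038371554 159.30147552316046
```

```bash
python3 -c "
from workcell import bot
print(bot.job_done())"
```

```text
the job is handed in; nothing more can be done
None
```

I shut the parts box first, then eased the canister lid off its seal and handed the job in holding it level about 3 cm above the rim (14.5 s on the arm's clock); the box stayed shut, and nothing else I could see had moved.

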